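# Weigh two filler tins and slide out the fuller one

### The job

Find out which of the two look-alike filler tins is the fuller: slide them along the grey deck onto opposite pans of the balance, one in the middle of each, let go and let it tip. Then slide the heavier tin on off its pan, all the way onto the green shelf, and leave the lighter one standing where it is on its pan. The tins stay upright and are slid, never lifted, and the spray can, sanding block and steel dolly are left where they stand.

Things in the scene. Friction and masses are not known exactly. Their poses are not given: they have to be found in the camera images.
- station: the balance with its grey deck and green shelf, one fixed unit, 398 mm (its x) by 688 mm (its y). Origin on the bench, midway between the pans; z up, x along the line of the pans (roughly away from the robot), +y towards the deck. Between the pans: blue housing with brass beam (x -55..55, y -50..55, top 52 mm), a fixed post and white scale strip (x -48..48, y -37..-11, top 176 mm)
- deck_mid (a point): centre of the top of the grey deck on which the tins start: 390 mm (station x) by 365 mm (station y 65 to 430 mm), flat, no rim, top 47 mm above the bench, 7 mm above the level pans. Tins slide down a small step from deck to pan and from pan to shelf, and cannot be slid back up
- shelf_mid (a point): centre of the top of the green shelf on the other side of the pans: 390 mm (station x) by 185 mm (station y -65 to -250 mm), top 33 mm above the bench, with a 12 mm high rim along its far end and both sides, none towards the pans
- pan_near_top (a point): centre of the upper face of the pan at station x = -115 mm (nearer the robot), y = 0: flat aluminium plate 116 x 116 x 8 mm with a blue disc, no rims. Level: 40 mm above the bench. A pan stays level and moves straight up or down by at most 5 mm; as one sinks the other rises. Empty, they spring gently back to level; a difference of 60 g tips them fully
- pan_far_top (a point): the same for the pan at station x = +115 mm (farther from the robot)
- needle (a joint): upright pointer with a red ball (18 mm, its centre 188 mm above the bench when upright) between the pans. Angle in rad: 0 upright; positive leans to the far pan (far pan down, heavier), negative leans to the near pan (near pan down, heavier); about 0.26 either way when fully tipped
- tin_1_mid (a point): centre of a closed round filler tin, 92 mm diameter, 70 mm high, bare metal with a yellow and blue band, standing on the deck; this point is 35 mm above its underside. 0.4 to 0.9 kg. It looks the same as the other tin; their weights differ by at least 100 g
- tin_2_mid (a point): centre of the other filler tin, of the same size and look; which is heavier shows only on the balance
- spray_can_mid (a point): centre of a red spray can standing on the deck, 50 mm diameter, 150 mm high, to be left alone; this point is 75 mm above its underside. The two tins and the can stand in three spots of the deck in any order: two far from the pans to either side, and one in the middle close to the pans
- sanding_block_mid (a point): centre of a blue and black hand sanding block, 64 (its x) x 124 (its y) x 54 mm high, lying on the green shelf between the ways out of the two pans, to be left alone; this point is 27 mm above its underside
- dolly_mid (a point): centre of a dark steel panel-beater's dolly, 75 (its x) x 50 x 38 mm, lying near the outer end of the deck, to be left alone; this point is 19 mm above its underside

How it is judged:
By the outcome, as a careful person would: the job done as asked, in the order asked, and still so for the second after the job is handed in, with the robot touching nothing.
It also fails if it takes over 66 s, if anything falls off the work surface, if the arm or the gripper's body presses on something with over 40 N, if the wrist force passes 120 N, or if a joint passes its speed limit or range.

### The arm

A 6-joint arm with a two-finger parallel gripper is mounted at the origin on the work surface. World frame = base frame: x ahead of the robot, y to its left, z up, the work surface at z = 0. Lengths are in m, angles in rad, forces in N, time in s.
With the tool pointing down it reaches from about 0.35 to 0.975 m from the base axis. Payload 4.9 kg.
Tool frame: the origin (TCP) lies at the very end of the fingers, on their centre line; the grasp point (between the pads) lies manip.grip_point_offset behind it (manip.grip_point_offset is the distance from the TCP to the grasp point, in m); z points along the fingers, y is the line along which they close (so a half turn about z gives the same grasp; the last joint's range is limited). The gripper opens to 85 mm and grips with 20 to 120 N. Pads are 22 mm wide; open, the fingers measure 114 mm over their backs; the gripper's body (76 mm by 85 mm) begins 54 mm behind the grasp point. The pads swing forward as they close: fully open they stand 13 mm farther back than shut.
Start: joints at [1.197, 0.053, 1.613, -0, 1.476, -0.119], TCP at [0.158, 0.605, 0.231] pointing down, gripper open.
Joint ranges: [-3.01, 3.01], [-1.01, 2.22], [0.06, 2.58], [-1.02, 4.17], [0.09, 2.62], [-3.14, 3.14]. Speed limits (rad/s): [2.57, 2.57, 3.14, 3.14, 3.14, 3.14].

### API

Orientations are given as a unit quaternion [w, x, y, z].
In Python, from plant import manip gives the robot as it stands.
- The arm moves only by the shell command python3 -m crank 'ROWS' [OPENING]. ROWS is JSON, a list of rows, each an object of numbers: "x", "y", "z": the shift along the tool's x, y, z in cm; "turn": the turn about the tool's z in rad. In form: [{"x": .., "y": .., "z": .., "turn": ..}, ...]. A call has 1 to 5 rows; each row shifts and turns the commanded pose from where the row before left it, along the tool's axes as they then stand; what a row does not reach is not made up. A row lasts 1/10 s, in which the tool goes at most 50 mm and 8.59 degrees, less where a joint would pass 70% of its speed; a pose out of reach is approached as far as the arm can. A call with a gripper value outside its range is refused whole. OPENING is the opening in per cent of the stroke, from 0 (shut) to 100 (fully open), set as the call begins (- or left out, the last holds). The fingers move at their own pace and stop on an object; the grip force is fixed at half the most. Time passes only in rows, so rows that do not move let the fingers close. It gives the time, the measured TCP pose, the force, the opening and the grip force at its end, in the units of the state.
- manip.state(): the state, without advancing time (a new reading comes with each control period).
- manip.grab_frame(name): name is "scene" or "top"; returns (picture, depth): 420x560x3 uint8, red, green, blue; 420x560 float32, m along the optical axis (not along the pixel's ray), 0 where there is no reading.
- manip.camera_model(name): a dict with "mtx" (3x3 intrinsics, pixels), "k1" (the pictures are not rectified: a ray, as slopes to the right and down, at radius r is drawn at 1 + k1 r^2 times it, then the intrinsics apply), "world_to_cam" (4x4, takes a point from world to camera coordinates). Camera axes: x right, y down, z forward; pixel columns grow to the right and rows downward; lengths in m; the calibration is good to about 2 mm. A picture is of the moment at which its call begins. camera_model takes no time and is no camera call.
- manip.job_done(): hands the job in; it is judged then, once.
The state is a dict: "time": time; "joint_pos": joint angles; "joint_vel": joint speeds; "joint_efforts": joint torques, N m; "tool_pos": TCP position; "tool_rot": TCP orientation; "contact_force": force on the tool from outside, world axes, zero at the start; "ft_torque": the same for the moment, N m; "gripper_width": opening from 0.0 (shut) to 1.0 (fully open); "grasp_force": force on a finger pad.
Only numpy, scipy, OpenCV 4.12 (cv2) and the standard library are available. Lean on these libraries where they do the work, as an engineer would, in place of code of your own. Each camera call takes 0.05 s, during which the arm holds its last target. There are 200 camera calls.

## Working session

There is one attempt and no reset: what is moved stays moved. The work goes in short steps, Python scripts to look and compute and a shell command to move; the robot and the scene stay as the last step left them, time stands still between calls to the robot, and variables do not carry over. Pictures are saved under pics/ and viewed, at most 10 in all, crops included, and the job is handed in when it is done.

```bash
mkdir -p pics; ls; python3 - <<'E'
from plant import manip
import cv2,numpy as np
print(manip.state()); print(manip.grip_point_offset)
for n in("scene","top"):
    p,d=manip.grab_frame(n); cv2.imwrite(f"pics/{n}0.png",p[:,:,::-1]); np.savez(f"pics/{n}0.npz",p=p,d=d); print(manip.camera_model(n))
E
```

```text
pics
{'time': 0.0, 'joint_pos': array([ 1.19698531e+00,  5.34302522e-02,  1.61426107e+00,  4.70803740e-06,
        1.47600945e+00, -1.19004723e-01]), 'joint_vel': array([-0.0002484 ,  0.00261319,  0.00101551, -0.00051183, -0.00139137,
       -0.00019336]), 'joint_efforts': array([ 1.46993556e-03, -3.93685162e+01, -3.70172954e+01, -7.29722296e-05,
        7.12074587e-03,  2.09913895e-05]), 'tool_pos': array([0.15731236, 0.60424606, 0.23003719]), 'tool_rot': array([-2.59380692e-04,  1.27058920e-01,  9.91894611e-01, -1.02165013e-03]), 'contact_force': array([-0.0207263 ,  0.52386723, -0.37168618]), 'ft_torque': array([-0.0097409 ,  0.00926487,  0.02038209]), 'grasp_force': 0.0, 'gripper_width': 0.999203136926164}
0.0187
{'mtx': array([[539.58832271,   0.        , 257.57188125],
       [  0.        , 539.58832271, 209.48390822],
       [  0.        ,   0.        ,   1.        ]]), 'k1': -0.0821107025886817, 'world_to_cam': array([[-0.78911301,  0.61388598,  0.02108697,  0.3808058 ],
       [ 0.33823945,  0.46292992, -0.81932287, -0.12280448],
       [-0.51273261, -0.63940589, -0.57294448,  1.3982897 ],
       [ 0.        ,  0.        ,  0.        ,  1.        ]])}
{'mtx': array([[453.10243465,   0.        , 286.47798104],
       [  0.        , 453.10243465, 212.84841451],
       [  0.        ,   0.        ,   1.        ]]), 'k1': -0.1507335397174517, 'world_to_cam': array([[ 0.02331469, -0.99962684, -0.01423423,  0.07780339],
       [-0.99791969, -0.02241413, -0.06044748,  0.52271283],
       [ 0.06010587,  0.01561394, -0.99806988,  1.00012041],
       [ 0.        ,  0.        ,  0.        ,  1.        ]])}
```

View pics/top0.png

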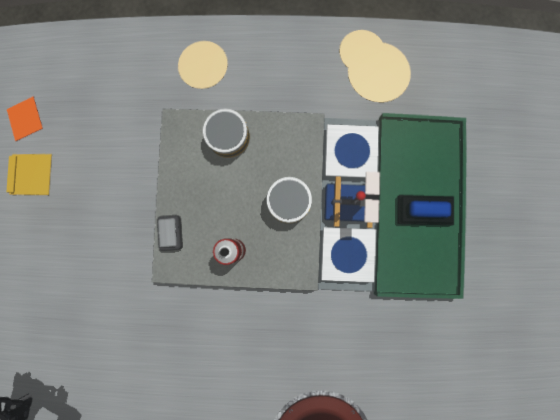

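View pics/scene0.png

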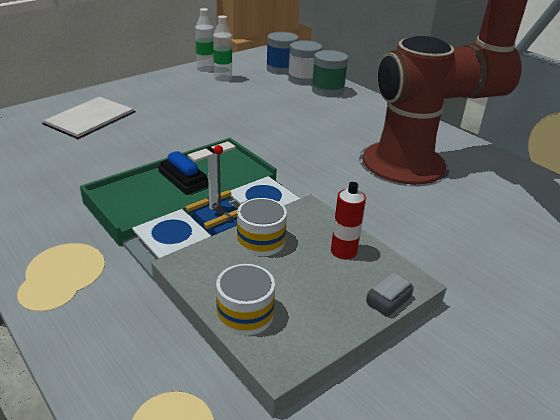

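The top view shows the tins at (225,132) and (289,200), the can at (228,251), the dolly at (169,233), the pan discs at (352,151) and (349,254), and the block at (428,210). The scene view confirms this layout. Next I measure everything in the station frame.

```bash
cat >h.py <<'E'
from plant import manip
import cv2,numpy as np
def ray(n,uv,z):
    c=manip.camera_model(n);K=c["mtx"];T=c["world_to_cam"]
    q=(np.asarray(uv,float)-K[:2,2])/K[0,0];s=q.copy()
    for _ in range(20): s=q/(1+c["k1"]*(s@s))
    R=T[:3,:3];o=-R.T@T[:3,3];d=R.T@np.append(s,1)
    return (o+d*(z-o[2])/d[2])[:2]
def blobs(m,lo,hi):
    cs,_=cv2.findContours(m.astype(np.uint8),cv2.RETR_EXTERNAL,cv2.CHAIN_APPROX_NONE)
    return [c for c in cs if lo<cv2.contourArea(c)<hi]
def discs(p):
    h=cv2.cvtColor(p,cv2.COLOR_RGB2HSV); m=(abs(h[...,0].astype(int)-112)<12)&(h[...,1]>150)&(h[...,2]>50)
    out=[]
    for c in blobs(m,500,2000):
        e=cv2.fitEllipse(cv2.convexHull(c))
        if min(e[1])/max(e[1])>.85: out.append(ray("top",e[0],.04))
    return sorted(out,key=lambda v:v[0])
def tins(p,z=.117):
    # lids: rim circles
    g=cv2.medianBlur(cv2.cvtColor(p,cv2.COLOR_RGB2GRAY),3)
    c=cv2.HoughCircles(g,cv2.HOUGH_GRADIENT,1,40,param1=120,param2=18,minRadius=19,maxRadius=25)
    return [] if c is None else c[0]
def fr():
    S=np.load("station.npz"); return S["o"],S["R"]   # world = o+R@st
def st(w): o,R=fr(); return R.T@(np.asarray(w)[:2]-o)
E
python3 - <<'E'
from h import *
p=np.load("pics/top0.npz")["p"]
d=discs(p);print(d)
n,f=d; o=(n+f)/2; x=(f-n)/np.linalg.norm(f-n); R=np.array([[x[0],-x[1]],[x[1],x[0]]])
np.savez("station.npz",o=o,R=R); print(o,np.degrees(np.arctan2(x[1],x[0])),np.linalg.norm(f-n))
for c in tins(p): print(c, st(ray("top",c[:2],.117))*1000)
print("corners",[st(ray("top",u,.047))*1000 for u in((162,108),(326,113),(153,285),(319,291))])
print("can",st(ray("top",(224,252),.197))*1000,"dolly",st(ray("top",(169,232),.085))*1000,"block",st(ray("top",(430,209),.087))*1000)
E
```

```text
[]Traceback (most recent call last):
  File "<stdin>", line 4, in <module>
ValueError: not enough values to unpack (expected 2, got 0)
```

```bash
python3 - <<'E'
from h import *
p=np.load("pics/top0.npz")["p"]; h=cv2.cvtColor(p,cv2.COLOR_RGB2HSV)
for u in((352,151),(349,254),(345,145),(360,160),(340,195)): print(h[u[1],u[0]],p[u[1],u[0]])
E
sed -i 's/(h\[...,2\]>50)/(h[...,2]>30)/; s/-112)<12/-114)<16/' h.py
python3 - <<'E'
from h import *
p=np.load("pics/top0.npz")["p"]
d=discs(p);print(d)
n,f=d; o=(n+f)/2; x=(f-n)/np.linalg.norm(f-n); R=np.array([[x[0],-x[1]],[x[1],x[0]]])
np.savez("station.npz",o=o,R=R); print(o,np.degrees(np.arctan2(x[1],x[0])),np.linalg.norm(f-n))
for c in tins(p): print(c, st(ray("top",c[:2],.117))*1000)
print("corners",[st(ray("top",u,.047))*1000 for u in((162,108),(326,113),(153,285),(319,291))])
print("can",st(ray("top",(224,252),.197))*1000,"dolly",st(ray("top",(169,232),.085))*1000,"block",st(ray("top",(430,209),.087))*1000)
E
```

```text
[110 137 125] [ 58  81 125]
[109 142 124] [ 55  80 124]
[110 138 126] [ 58  80 126]
[109 140 129] [ 58  83 129]
[ 15  67 126] [126 110  93]
[]Traceback (most recent call last):
  File "<stdin>", line 4, in <module>
ValueError: not enough values to unpack (expected 2, got 0)
```

```bash
sed -i 's/\[...,1\]>150/[...,1]>105/' h.py
python3 - <<'E'
from h import *
p=np.load("pics/top0.npz")["p"]
d=discs(p);print(d)
n,f=d; o=(n+f)/2; x=(f-n)/np.linalg.norm(f-n); R=np.array([[x[0],-x[1]],[x[1],x[0]]])
np.savez("station.npz",o=o,R=R); print(o,np.degrees(np.arctan2(x[1],x[0])),np.linalg.norm(f-n))
for c in tins(p): print(c, st(ray("top",c[:2],.117))*1000)
print("corners",[st(ray("top",u,.047))*1000 for u in((162,108),(326,113),(153,285),(319,291))])
print("can",st(ray("top",(224,252),.197))*1000,"dolly",st(ray("top",(169,232),.085))*1000,"block",st(ray("top",(430,209),.087))*1000)
E
```

```text
[array([ 0.43095195, -0.04808799]), array([ 0.6616495 , -0.05241287])]
[ 0.54630073 -0.05025043] -1.0739957058047012 0.23073808566316037
[288.5 199.5  19.9] [ -6.93497969 134.85399908]
[224.5 130.5  22.4] [130.70121905 272.79179713]
[202.5  63.5  24.4] [274.91327092 328.72633814]
[361.5  51.5  22.1] [313.63778232  -6.238382  ]
[346.5 255.5  20.2] [-115.14316011   13.41389284]
corners [array([195.83744837, 430.33752654]), array([195.6983814 ,  60.58566581]), array([-201.11476076,  426.0166438 ]), array([-196.21493275,   61.58911848])]
can [-116.01505343  248.62946889] dolly [-83.05345028 385.09531596] block [ -11.73742579 -164.20276645]
```

```bash
cat >>h.py <<'E'
def go(x,y,z,hd=None):
    """station target mm (x,y), z mm, heading deg of tool x in station -> shifts (cm) in present tool axes, turn (rad)"""
    s=manip.state();w,a,b,c=s["tool_rot"];o,R=fr()
    tx=np.array([1-2*(b*b+c*c),2*(a*b+w*c)]);tx/=np.linalg.norm(tx);ty=np.array([tx[1],-tx[0]])
    d=o+R@(np.array([x,y])/1000)-s["tool_pos"][:2]
    sx=R.T@tx;h=np.degrees(np.arctan2(sx[1],sx[0]))
    t=0 if hd is None else -np.radians((hd-h+180)%360-180)
    print("t %.1f st %s z %.1f hd %.1f | x %.2f y %.2f z %.2f turn %.3f F %s open %.2f"%(s["time"],(st(s["tool_pos"])*1000).round(1),s["tool_pos"][2]*1000,h,d@tx*100,d@ty*100,(s["tool_pos"][2]*1000-z)/10,t,s["contact_force"].round(1),s["gripper_width"]))
E
C="python3 -m crank"
$C '[{"turn":-0.148},{"turn":-0.148},{"turn":-0.15}]' 75 
python3 -c "
from h import *
go(57,148.5,60,192)"
```

```text
t 0.1 st [-401.2  647.1] z 230.2 hd 166.5 | x -56.21 y -37.77 z 17.02 turn -0.445 F [0.3 0.9 0.1] open 1.00schema error: expected keys x, y, z, turn
```

```bash

C="python3 -m crank"
$C '[{"x":0,"y":0,"z":0,"turn":-0.148},{"x":0,"y":0,"z":0,"turn":-0.148},{"x":0,"y":0,"z":0,"turn":-0.149}]' 75 
python3 -c "
from h import *
go(57,148.5,60,192)"
```

```text
time: 0.4
tool_pos: [0.1574, 0.6045, 0.2306]
tool_rot: [-0.0, -0.098, 0.995, -0.001]
contact_force: [-0.4, 0.2, -0.4]
gripper_width: 0.747
grasp_force: 0.0
t 0.4 st [-401.1  647.3] z 230.6 hd -167.7 | x -34.11 y -58.51 z 17.06 turn 0.006 F [-0.4  0.2 -0.4] open 0.75
```

```bash

C="python3 -m crank"
$C '[{"x":-2,"y":-3.5,"z":0,"turn":0},{"x":-2,"y":-3.5,"z":0,"turn":0},{"x":-2,"y":-3.5,"z":0,"turn":0},{"x":-2,"y":-3.5,"z":0,"turn":0},{"x":-2,"y":-3.5,"z":0,"turn":0}]' >/dev/null
$C '[{"x":-2,"y":-3.5,"z":0,"turn":0},{"x":-2,"y":-3.5,"z":0,"turn":0},{"x":-2,"y":-3.5,"z":0,"turn":0},{"x":-2,"y":-3.5,"z":0,"turn":0},{"x":-2,"y":-3.5,"z":0,"turn":0}]' >/dev/null
$C '[{"x":-2,"y":-3.5,"z":0,"turn":0},{"x":-2,"y":-3.5,"z":0,"turn":0},{"x":-2,"y":-3.5,"z":0,"turn":0},{"x":-2,"y":-3.5,"z":0,"turn":0},{"x":-2,"y":-3.5,"z":0,"turn":0}]' >/dev/null
python3 -c "
from h import *
go(57,148.5,60,192)"
```

```text
t 1.9 st [  2.  194.8] z 230.8 hd -168.0 | x -4.42 y -5.67 z 17.08 turn -0.001 F [1.1 0.5 0.5] open 0.75
```

```bash

C="python3 -m crank"
$C '[{"x":-2.2,"y":-2.8,"z":0,"turn":0},{"x":-2.2,"y":-2.8,"z":0,"turn":0},{"x":0,"y":0,"z":2,"turn":0},{"x":0,"y":0,"z":3,"turn":0},{"x":0,"y":0,"z":0,"turn":0}]' >/dev/null
python3 - <<'E'
from h import *
go(57,148.5,60,192)
p,d=manip.grab_frame("scene"); cv2.imwrite("pics/s1.png",p[:,:,::-1])
E
```

```text
t 2.4 st [ 52.9 150.1] z 175.5 hd -168.1 | x -0.37 y -0.24 z 11.55 turn -0.001 F [-1.2  0.4 -1. ] open 0.75
```

View pics/s1.png

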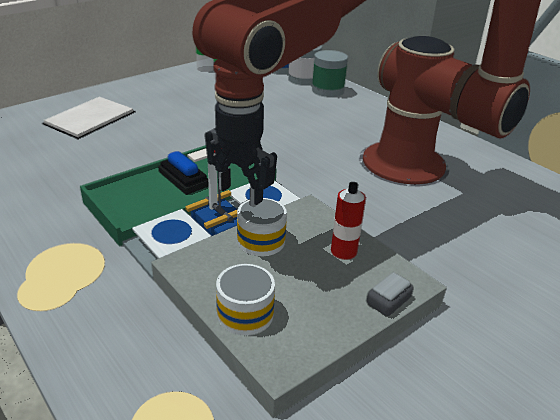

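The open fingers, at about (215,195) and (265,190), are just beyond the middle tin at (262,225). The way down is clear.

```bash

C="python3 -m crank"
$C '[{"x":-0.6,"y":-0.2,"z":3,"turn":0},{"x":0,"y":0,"z":3,"turn":0},{"x":0,"y":0,"z":3,"turn":0},{"x":0,"y":0,"z":2,"turn":0},{"x":0,"y":0,"z":0,"turn":0}]' >/dev/null
python3 - <<'E'
from h import *
go(57,148.5,60,192)
E
```

```text
t 3.0 st [ 60.4 150.1] z 69.1 hd -168.0 | x 0.37 y -0.09 z 0.91 turn 0.000 F [ 0.   0.1 -0. ] open 0.75
```

```bash

C="python3 -m crank"
$C '[{"x":0.8,"y":0,"z":0.4,"turn":0},{"x":0.8,"y":0,"z":0.4,"turn":0},{"x":1,"y":0,"z":0,"turn":0},{"x":1,"y":0,"z":0,"turn":0},{"x":1,"y":0,"z":0,"turn":0}]' |grep force
$C '[{"x":1,"y":0,"z":0,"turn":0},{"x":1,"y":0,"z":0,"turn":0},{"x":1,"y":0,"z":0,"turn":0},{"x":1,"y":0,"z":0,"turn":0},{"x":1,"y":0,"z":0,"turn":0}]'|grep force
$C '[{"x":1,"y":0,"z":0,"turn":0},{"x":0.8,"y":0,"z":0,"turn":0},{"x":0.4,"y":0,"z":0,"turn":0},{"x":0,"y":0,"z":0,"turn":0}]'|grep force
python3 - <<'E'
from h import *
go(-72,121,60,192)
p,d=manip.grab_frame("top"); cv2.imwrite("pics/t2.png",cv2.resize(p[80:320,120:480,::-1],None,fx=2,fy=2))
E
```

```text
contact_force: [3.7, 0.9, 0.8]
grasp_force: 1.3
contact_force: [5.7, -0.0, 4.0]
grasp_force: 1.9
contact_force: [3.2, 0.9, 3.5]
grasp_force: 0.1
t 4.3 st [-53.8 125.3] z 63.3 hd -168.0 | x 1.87 y -0.04 z 0.33 turn -0.001 F [3.2 0.9 3.5] open 0.75
```

View pics/t2.png

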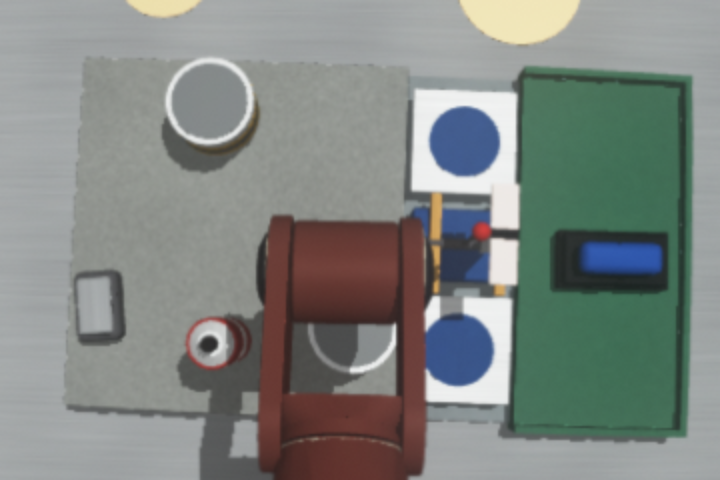

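The arm hides part of the view, but the tin's rim shows at crop (352,330), bottom edge 373, nestled ahead of the fingers. I'll finish this push, back off, rise, turn and look again.

```bash

C="python3 -m crank"
$C '[{"x":0.8,"y":0,"z":0,"turn":0},{"x":0.7,"y":0,"z":0,"turn":0},{"x":0.4,"y":0,"z":0,"turn":0},{"x":0,"y":0,"z":0,"turn":0},{"x":-1.5,"y":0,"z":0,"turn":0}]' |grep force
$C '[{"x":-3,"y":0,"z":-1,"turn":0},{"x":-3,"y":0,"z":-3,"turn":0},{"x":-3,"y":0,"z":-3,"turn":0},{"x":-3,"y":0,"z":-3,"turn":0.14},{"x":0,"y":0,"z":-3,"turn":0.14}]'|grep pos
$C '[{"x":0,"y":0,"z":0,"turn":0.148},{"x":0,"y":0,"z":0,"turn":0.148},{"x":0,"y":0,"z":0,"turn":0.148},{"x":0,"y":0,"z":0,"turn":0.148},{"x":0,"y":0,"z":0,"turn":0.148}]'|grep pos
$C '[{"x":0,"y":0,"z":0,"turn":0.148},{"x":0,"y":0,"z":0,"turn":0.148},{"x":0,"y":0,"z":0,"turn":0.148},{"x":0,"y":0,"z":0,"turn":0.148},{"x":0,"y":0,"z":0,"turn":0.148}]'|grep pos
python3 - <<'E'
from h import *
go(-115,165,60,90)
p,d=manip.grab_frame("top"); cv2.imwrite("pics/t3.png",cv2.resize(p[80:320,120:480,::-1],None,fx=2,fy=2))
for c in tins(p): print(c,st(ray("top",c[:2],.117))*1000)
E
```

```text
contact_force: [-0.0, 0.6, 0.5]
grasp_force: 0.0
tool_pos: [0.6101, 0.0983, 0.1922]
tool_pos: [0.6075, 0.0979, 0.191]
tool_pos: [0.6075, 0.0979, 0.191]
t 6.4 st [ 58.4 149.3] z 191.0 hd 90.8 | x 1.81 y -17.32 z 13.10 turn 0.014 F [ 0.1 -0.2  0. ] open 0.75
[202.5  64.5  24.4] [272.67481612 328.56257815]
[224.5 130.5  22.1] [130.70121905 272.79179713]
[361.5  51.5  22.9] [313.63778232  -6.238382  ]
[280.5 143.5  24.4] [107.47127566 156.01951262]
[346.5 255.5  20.1] [-115.14316011   13.41389284]
```

View pics/t3.png

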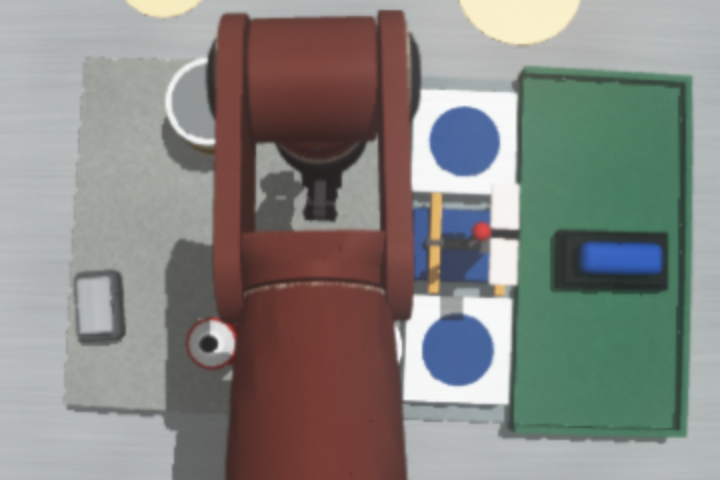

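The arm covers most of the near tin, with only its right rim showing at crop (402,348). I'll locate the tins from depth points at lid height instead.

```bash
cat >>h.py <<'E'
def lid(n,x0,x1,y0,y1,zlo=.095,zhi=.128):
    """circle of the points at lid height inside a station box (mm), depth camera"""
    p,d=manip.grab_frame(n);c=manip.camera_model(n);K=c["mtx"];T=c["world_to_cam"]
    v,u=np.nonzero(d>0);uv=np.c_[u,v].astype(np.float32)[:,None]
    s=cv2.undistortPoints(uv,K,np.array([c["k1"],0,0,0.]))[:,0];z=d[v,u]
    W=(np.c_[s*z[:,None],z]-T[:3,3])@T[:3,:3];o,R=fr();S=(W[:,:2]-o)@R*1000
    m=(W[:,2]>zlo)&(W[:,2]<zhi)&(S[:,0]>x0)&(S[:,0]<x1)&(S[:,1]>y0)&(S[:,1]<y1)
    if m.sum()<20: print(n,"few",m.sum());return
    (cx,cy),r=cv2.minEnclosingCircle(S[m].astype(np.float32));q=np.percentile(S[m],[1,99],0)
    print(n,"lid n",m.sum(),"circ",round(cx,1),round(cy,1),"r",round(r,1),"ext",q.round(1).tolist(),"z med",np.median(W[m,2]).round(4),"max",W[m,2].max().round(4))
    return p
E
python3 - <<'E'
from h import *
lid("scene",-190,-60,50,200); lid("scene",70,190,210,340)
print(st(ray("top",(321,254),.117))*1000)
E
```

```text
scene lid n 1365 circ -113.5 113.5 r 47.7 ext [[-156.1, 71.0], [-67.9, 159.0]] z med 0.1187 max 0.1225
scene lid n 2489 circ 131.6 274.9 r 47.8 ext [[89.4, 232.8], [177.1, 320.5]] z med 0.1188 max 0.1231
[-114.16472718   64.91537807]
```

```bash

C="python3 -m crank"
$C '[{"x":0.6,"y":-3.5,"z":0,"turn":0.014},{"x":0.6,"y":-3.5,"z":0,"turn":0},{"x":0.6,"y":-3.5,"z":0,"turn":0},{"x":0.6,"y":-3.5,"z":0,"turn":0},{"x":0,"y":-3.2,"z":0,"turn":0}]' |grep force
$C '[{"x":0,"y":0,"z":3,"turn":0},{"x":0,"y":0,"z":3,"turn":0},{"x":0,"y":0,"z":2,"turn":0},{"x":0,"y":0,"z":0,"turn":0}]' |grep force
python3 - <<'E'
from h import *
go(-114,170,60,90)
E
```

```text
contact_force: [-0.2, 1.2, -0.5]
grasp_force: 0.0
contact_force: [-1.0, 0.3, -0.4]
grasp_force: 0.0
t 7.5 st [-115.3  171.6] z 109.2 hd 90.5 | x -0.16 y 0.13 z 4.92 turn 0.008 F [-1.   0.3 -0.4] open 0.75
```

```bash

C="python3 -m crank"
$C '[{"x":0,"y":0.05,"z":2,"turn":0},{"x":0,"y":0.05,"z":2,"turn":0},{"x":0,"y":0,"z":0.8,"turn":0},{"x":-0.6,"y":0,"z":0,"turn":0},{"x":-0.9,"y":0,"z":0,"turn":0}]' |grep force
$C '[{"x":-1,"y":0,"z":0,"turn":0},{"x":-1,"y":0,"z":0,"turn":0},{"x":-1,"y":0,"z":0,"turn":0},{"x":-1,"y":0,"z":0,"turn":0},{"x":-1,"y":0,"z":0,"turn":0}]' |grep force
$C '[{"x":-1,"y":0,"z":0,"turn":0},{"x":-1,"y":0,"z":0,"turn":0},{"x":-1,"y":0,"z":0,"turn":0},{"x":-1,"y":0,"z":0,"turn":0},{"x":-0.6,"y":0,"z":0,"turn":0}]' |grep force
$C '[{"x":-0.4,"y":0,"z":0,"turn":0},{"x":0,"y":0,"z":0,"turn":0}]' |grep force
python3 - <<'E'
from h import *
go(-115,44,60,90)
p=lid("scene",-190,-50,-70,80);p=lid("top",-190,-50,-70,80); cv2.imwrite("pics/t4.png",cv2.resize(p[80:320,120:480,::-1],None,fx=2,fy=2))
E
```

```text
contact_force: [-0.8, 2.4, -1.0]
grasp_force: 1.2
contact_force: [-0.6, 5.0, 6.1]
grasp_force: 4.1
contact_force: [-1.3, 1.3, -1.5]
grasp_force: 1.2
contact_force: [-0.1, -0.2, -1.0]
grasp_force: 0.2
t 9.2 st [-110.4   56.3] z 65.2 hd 90.3 | x -1.23 y -0.47 z 0.52 turn 0.005 F [-0.1 -0.2 -1. ] open 0.75
scene lid n 652 circ -110.6 37.5 r 69.6 ext [[-167.4, -23.1], [-55.4, 70.7]] z med 0.1074 max 0.128
top few 19Traceback (most recent call last):
  File "<stdin>", line 3, in <module>
TypeError: 'NoneType' object is not subscriptable
```

```bash
python3 - <<'E'
from h import *
p=lid("scene",-190,-50,-70,25,.098,.116); cv2.imwrite("pics/t4.png",cv2.resize(p[100:300,100:370,::-1],None,fx=2.9,fy=2.9))
E
```

```text
scene lid n 94 circ -105.8 11.9 r 45.0 ext [[-145.7, -30.3], [-62.0, 22.6]] z med 0.1068 max 0.1104
```

View pics/t4.png

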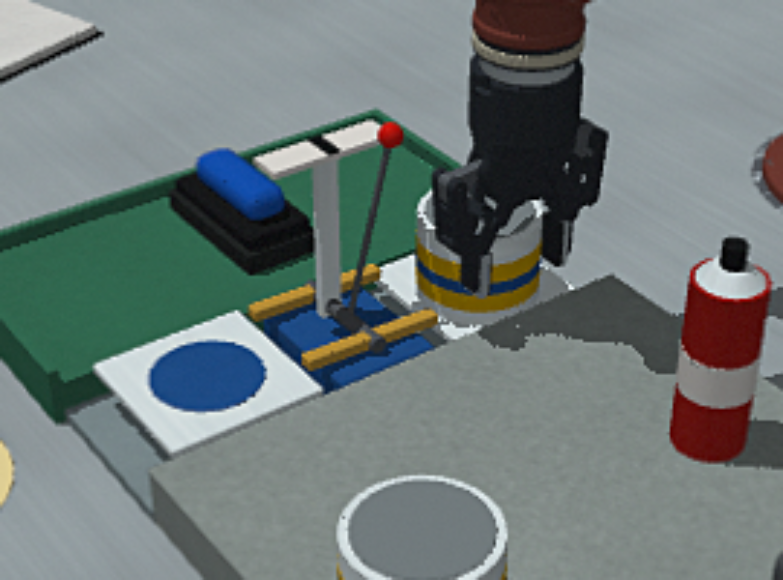

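The tin is on the near pan, which has tipped down with the ball at crop (390,133), and the fingers straddle it at crop (480,270) and (555,240). I'll back off to measure how well it is centred.

```bash

C="python3 -m crank"
$C '[{"x":2,"y":0,"z":0,"turn":0},{"x":3,"y":0,"z":-2,"turn":0},{"x":3,"y":0,"z":-3,"turn":0},{"x":0,"y":0,"z":-4,"turn":0},{"x":0,"y":0,"z":-4,"turn":0}]' |grep force
python3 - <<'E'
from h import *
go(-115,44,60,90)
p=lid("scene",-190,-50,-70,75,.098,.116);p=lid("top",-190,-50,-70,75,.09,.116)
E
```

```text
contact_force: [0.7, -0.0, -0.2]
grasp_force: 0.0
t 9.8 st [-111.1  138. ] z 196.6 hd 90.5 | x -9.40 y -0.47 z 13.66 turn 0.008 F [ 0.7 -0.  -0.2] open 0.75
scene lid n 907 circ -107.2 13.1 r 48.4 ext [[-150.6, -29.0], [-63.1, 58.7]] z med 0.1073 max 0.1106
top lid n 1290 circ -108.1 11.7 r 46.3 ext [[-151.3, -30.7], [-65.1, 37.3]] z med 0.1071 max 0.1128
```

```bash

C="python3 -m crank"
$C '[{"x":-2,"y":0.4,"z":2,"turn":0},{"x":-2,"y":0.4,"z":2,"turn":0},{"x":-2,"y":0.5,"z":2,"turn":0.135},{"x":0,"y":0,"z":2,"turn":0.135},{"x":0,"y":0,"z":0,"turn":0}]' |grep force
python3 - <<'E'
from h import *
go(-98,70,67,75)
E
```

```text
contact_force: [-1.0, 1.0, -0.6]
grasp_force: 0.0
t 10.4 st [-99.7  76.9] z 111.9 hd 74.8 | x -0.62 y 0.34 z 4.49 turn -0.003 F [-1.   1.  -0.6] open 0.75
```

```bash

C="python3 -m crank"
$C '[{"x":0,"y":0.2,"z":2,"turn":0},{"x":0,"y":0,"z":2,"turn":0},{"x":0,"y":0,"z":0.5,"turn":0},{"x":-1,"y":0,"z":0,"turn":0},{"x":0,"y":0,"z":0,"turn":0}]' |grep force
python3 - <<'E'
from h import *
go(-105,43,67,75)
E
```

```text
contact_force: [0.5, 0.6, 0.3]
grasp_force: 0.0
t 10.9 st [-97.4  66.3] z 71.5 hd 74.9 | x -2.44 y -0.12 z 0.45 turn -0.002 F [0.5 0.6 0.3] open 0.75
```

```bash

C="python3 -m crank"
$C '[{"x":-0.6,"y":-0.05,"z":0.3,"turn":0},{"x":-0.6,"y":-0.05,"z":0,"turn":0},{"x":-0.6,"y":-0.05,"z":0,"turn":0},{"x":-0.6,"y":0,"z":0,"turn":0},{"x":0,"y":0,"z":0,"turn":0}]' |grep force
python3 - <<'E'
from h import *
go(-105,43,67,75)
E
$C '[{"x":2,"y":0,"z":0,"turn":0},{"x":3,"y":0,"z":-2,"turn":0},{"x":3,"y":0,"z":-3,"turn":0},{"x":0,"y":0,"z":-4,"turn":-0.13},{"x":0,"y":0,"z":-4,"turn":-0.13}]' |grep force
python3 - <<'E'
from h import *
go(131,340,67,90)
p=lid("scene",-190,-50,-70,75,.098,.116);p=lid("top",-190,-50,-70,75,.09,.116)
lid("scene",70,190,210,340)
E
```

```text
contact_force: [1.0, 0.7, 1.0]
grasp_force: 0.4
t 11.4 st [-105.5   43.4] z 67.8 hd 74.8 | x -0.02 y 0.06 z 0.08 turn -0.003 F [1.  0.7 1. ] open 0.75
contact_force: [0.2, 0.9, 0.3]
grasp_force: 0.0
t 11.9 st [-85.7 121.8] z 197.7 hd 90.2 | x 21.76 y 21.73 z 13.07 turn 0.003 F [0.2 0.9 0.3] open 0.75
scene lid n 888 circ -114.9 1.6 r 48.8 ext [[-155.8, -41.3], [-68.5, 47.2]] z med 0.1073 max 0.1113
top lid n 983 circ -115.0 -0.5 r 46.0 ext [[-158.8, -42.0], [-71.1, 14.3]] z med 0.1072 max 0.1122
scene lid n 2494 circ 131.8 275.0 r 47.4 ext [[90.0, 232.5], [177.2, 320.6]] z med 0.1187 max 0.1226
```

```bash

C="python3 -m crank"
$C '[{"x":2.7,"y":2.7,"z":0,"turn":0},{"x":2.7,"y":2.7,"z":0,"turn":0},{"x":2.7,"y":2.7,"z":0,"turn":0},{"x":2.7,"y":2.7,"z":0,"turn":0},{"x":2.7,"y":2.7,"z":0,"turn":0}]' |grep force
$C '[{"x":2.7,"y":2.7,"z":0,"turn":0},{"x":2.7,"y":2.7,"z":0,"turn":0},{"x":2.4,"y":2.7,"z":0,"turn":0},{"x":0,"y":0.4,"z":3,"turn":0.058},{"x":0,"y":0,"z":3,"turn":0}]' |grep force
python3 - <<'E'
from h import *
go(134.6,337,62,86.7)
E
```

```text
contact_force: [0.1, 0.3, 0.9]
grasp_force: 0.0
contact_force: [-0.4, -0.1, -0.1]
grasp_force: 0.0
t 13.1 st [136.8 333.6] z 135.2 hd 86.4 | x 0.32 y -0.24 z 7.32 turn -0.006 F [-0.4 -0.1 -0.1] open 0.75
```

```bash

C="python3 -m crank"
$C '[{"x":0.4,"y":-0.2,"z":2.5,"turn":0},{"x":0,"y":0,"z":2.5,"turn":0},{"x":0,"y":0,"z":1.6,"turn":0},{"x":-0.6,"y":0,"z":0,"turn":0},{"x":-1,"y":0,"z":0,"turn":0}]' |grep force
$C '[{"x":-1,"y":0,"z":0,"turn":0},{"x":-1,"y":0,"z":0,"turn":0},{"x":-1,"y":0,"z":0,"turn":0},{"x":-1.2,"y":0,"z":0,"turn":0},{"x":-1.2,"y":0,"z":0,"turn":0}]' |grep force
$C '[{"x":-1.2,"y":0,"z":0,"turn":0},{"x":-1.2,"y":0,"z":0,"turn":0},{"x":-1.2,"y":0,"z":0,"turn":0},{"x":-1.2,"y":0,"z":0,"turn":0},{"x":-1,"y":0,"z":0,"turn":0}]' |grep force
python3 - <<'E'
from h import *
go(117.5,44,62,86.7)
E
```

```text
contact_force: [0.8, -0.7, 0.3]
grasp_force: 0.0
contact_force: [-0.0, 5.6, 1.8]
grasp_force: 2.8
contact_force: [-0.4, 5.7, 2.2]
grasp_force: 2.9
t 14.6 st [127.  209.2] z 72.6 hd 86.4 | x -16.54 y 0.08 z 1.06 turn -0.005 F [-0.4  5.7  2.2] open 0.75
```

```bash

C="python3 -m crank"
$C '[{"x":-1,"y":0,"z":0.3,"turn":0},{"x":-1.2,"y":0,"z":0.3,"turn":0},{"x":-1.2,"y":0,"z":0,"turn":0},{"x":-1.2,"y":0,"z":0,"turn":0},{"x":-1.2,"y":0,"z":0,"turn":0}]' |grep force
$C '[{"x":-1.2,"y":0.05,"z":0,"turn":0},{"x":-1.2,"y":0.05,"z":0,"turn":0},{"x":-1.2,"y":0,"z":0,"turn":0},{"x":-1,"y":0,"z":0,"turn":0},{"x":-1,"y":0,"z":0,"turn":0}]' |grep force
$C '[{"x":-0.7,"y":0,"z":0,"turn":0},{"x":-0.7,"y":0,"z":0,"turn":0},{"x":-0.6,"y":0,"z":0,"turn":0},{"x":0,"y":0,"z":0,"turn":0}]' |grep force
python3 - <<'E'
from h import *
go(117.5,44,62,86.7)
E
```

```text
contact_force: [0.2, 9.2, 9.2]
grasp_force: 8.1
contact_force: [1.0, 6.6, 5.7]
grasp_force: 5.9
contact_force: [2.3, 2.7, 4.6]
grasp_force: 3.0
t 15.9 st [120.4  74.9] z 67.4 hd 86.4 | x -3.10 y -0.09 z 0.54 turn -0.005 F [2.3 2.7 4.6] open 0.75
```

```bash

C="python3 -m crank"
$C '[{"x":-0.6,"y":-0.05,"z":0,"turn":0},{"x":-0.6,"y":-0.05,"z":0,"turn":0},{"x":-0.6,"y":-0.05,"z":0,"turn":0},{"x":-0.5,"y":0,"z":0,"turn":0},{"x":-0.4,"y":0,"z":0,"turn":0}]' |grep force
$C '[{"x":-0.2,"y":0,"z":0,"turn":0},{"x":0,"y":0,"z":0,"turn":0}]' |grep force
python3 - <<'E'
from h import *
go(117.5,44,62,86.7)
lid("scene",50,190,-80,40,.09,.118)
E
```

```text
contact_force: [-0.1, 3.9, -2.2]
grasp_force: 2.7
contact_force: [-0.7, 1.8, -2.0]
grasp_force: 1.1
t 16.6 st [114.8  46.6] z 64.4 hd 86.4 | x -0.25 y 0.29 z 0.24 turn -0.005 F [-0.7  1.8 -2. ] open 0.75
scene lid n 265 circ 121.7 14.0 r 47.6 ext [[75.6, -31.6], [161.7, 39.8]] z med 0.1075 max 0.1108
```

```bash

C="python3 -m crank"
$C '[{"x":2,"y":0,"z":0,"turn":0},{"x":3,"y":0,"z":-2,"turn":0},{"x":3,"y":0,"z":-3,"turn":0},{"x":0,"y":0,"z":-4,"turn":0},{"x":0,"y":0,"z":-4,"turn":0}]' |grep force
python3 - <<'E'
from h import *
go(115,44,66,90)
lid("scene",50,190,-80,75,.09,.122);p=lid("top",50,190,-80,75,.09,.122);lid("scene",-190,-50,-80,75,.09,.122)
cv2.imwrite("pics/t5.png",cv2.resize(p[80:320,220:480,::-1],None,fx=2.4,fy=2.4))
E
```

```text
contact_force: [1.0, -0.5, -0.4]
grasp_force: 0.0
t 17.2 st [120.8 127.4] z 196.9 hd 86.5 | x -8.36 y -0.07 z 13.09 turn -0.061 F [ 1.  -0.5 -0.4] open 0.75
scene lid n 1275 circ 114.4 4.0 r 48.4 ext [[71.6, -38.4], [159.8, 49.7]] z med 0.107 max 0.1107
top lid n 1167 circ 113.2 2.3 r 46.5 ext [[67.6, -40.0], [156.8, 21.5]] z med 0.1073 max 0.1128
scene lid n 1208 circ -113.7 1.9 r 49.4 ext [[-156.1, -39.7], [-69.0, 47.9]] z med 0.1166 max 0.121
```

View pics/t5.png

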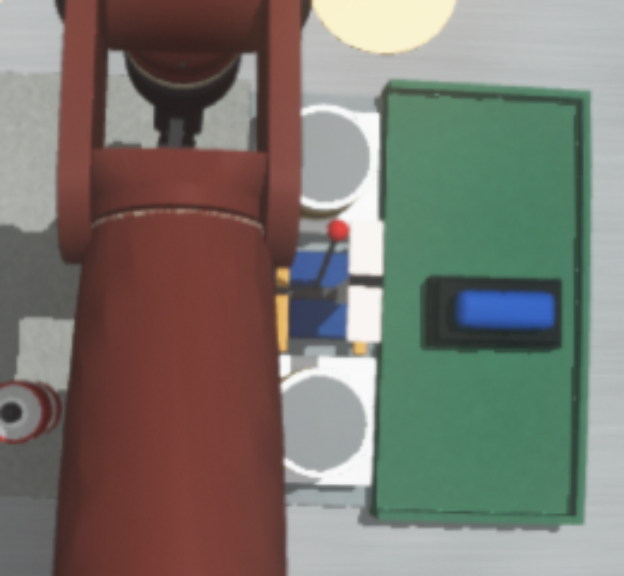

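The near and far lids are both centred within about 3 mm. The far lid is lower (0.107 against 0.117 m) and the ball at crop (338,230) leans to the far pan, so the far tin is the heavier. I'll let it settle a moment, then push it onto the shelf.

```bash

C="python3 -m crank"
$C '[{"x":0,"y":0,"z":0,"turn":-0.148},{"x":0,"y":0,"z":0,"turn":0},{"x":0,"y":0,"z":0,"turn":0},{"x":0,"y":0,"z":0,"turn":0},{"x":0,"y":0,"z":0,"turn":0}]' |grep force
python3 - <<'E'
from h import *
go(109,68,66,95)
lid("scene",50,190,-80,75,.09,.122);lid("scene",-190,-50,-80,75,.09,.122)
E
$C '[{"x":-2,"y":-0.6,"z":2,"turn":0},{"x":-2,"y":-0.6,"z":2,"turn":0},{"x":-2,"y":-0.5,"z":2,"turn":0},{"x":0,"y":0,"z":2,"turn":0},{"x":0,"y":0,"z":0,"turn":0}]' |grep force
python3 - <<'E'
from h import *
go(109,68,62,95)
E
```

```text
contact_force: [-0.2, -0.5, -0.4]
grasp_force: 0.0
t 17.9 st [120.6 126.8] z 194.7 hd 94.8 | x -5.76 y -1.65 z 12.87 turn -0.003 F [-0.2 -0.5 -0.4] open 0.75
scene lid n 1241 circ 113.9 3.2 r 48.8 ext [[71.7, -39.1], [159.8, 50.1]] z med 0.107 max 0.1109
scene lid n 1203 circ -115.2 1.9 r 49.2 ext [[-156.3, -40.1], [-68.7, 47.8]] z med 0.1166 max 0.1218
contact_force: [-0.8, 1.1, -0.1]
grasp_force: 0.0
t 18.4 st [106.4  65.3] z 111.4 hd 94.8 | x 0.25 y 0.28 z 4.94 turn -0.003 F [-0.8  1.1 -0.1] open 0.75
```

```bash

C="python3 -m crank"
$C '[{"x":0.3,"y":0.3,"z":2,"turn":0},{"x":0,"y":0,"z":2,"turn":0},{"x":0,"y":0,"z":0.9,"turn":0},{"x":-0.6,"y":0,"z":0,"turn":0},{"x":-0.9,"y":0,"z":0,"turn":0}]' |grep force
$C '[{"x":-0.9,"y":0,"z":0,"turn":0},{"x":-0.9,"y":0,"z":0,"turn":0},{"x":-0.9,"y":0,"z":0,"turn":0},{"x":-0.9,"y":0,"z":0,"turn":0},{"x":-0.9,"y":0,"z":0,"turn":0}]' |grep force
python3 - <<'E'
from h import *
go(122,-84,60,95)
p,d=manip.grab_frame("scene"); cv2.imwrite("pics/s6.png",cv2.resize(p[100:300,60:330,::-1],None,fx=2.9,fy=2.9))
E
```

```text
contact_force: [0.1, 0.0, 0.3]
grasp_force: 0.0
contact_force: [-0.6, 6.4, 3.0]
grasp_force: 3.0
t 19.4 st [117.6   9.2] z 67.6 hd 94.9 | x -9.32 y -0.36 z 0.76 turn -0.002 F [-0.6  6.4  3. ] open 0.75
```

View pics/s6.png

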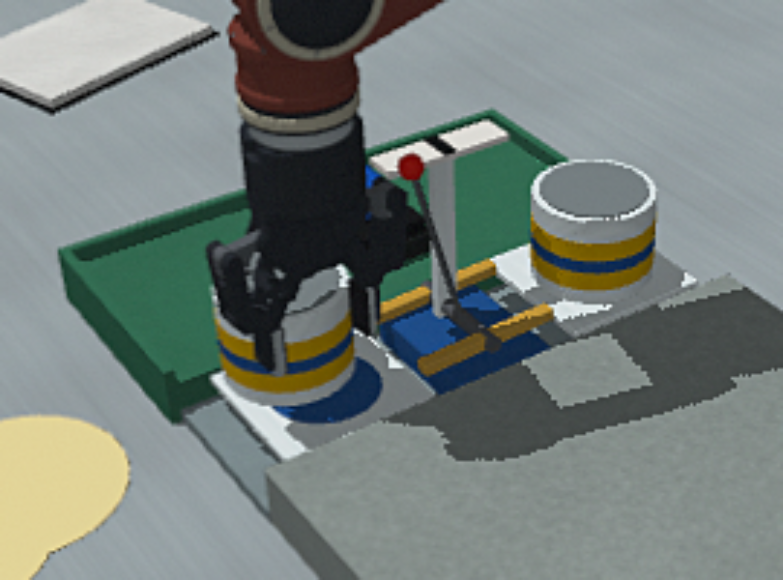

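The tin at crop (285,335) is part-way off the far pan with the needle leaning to it, and the near tin at (593,225) stands. I'll continue with a slight +x bias to keep clear of the post.

```bash

C="python3 -m crank"
$C '[{"x":-0.7,"y":0.15,"z":0.2,"turn":0},{"x":-0.8,"y":0.15,"z":0,"turn":0},{"x":-0.8,"y":0.15,"z":0,"turn":0},{"x":-0.8,"y":0,"z":0,"turn":0},{"x":-0.8,"y":0,"z":0,"turn":0}]' |grep force
$C '[{"x":-0.8,"y":0,"z":0,"turn":0},{"x":-0.8,"y":0,"z":0,"turn":0},{"x":-0.8,"y":0,"z":0,"turn":0},{"x":-0.8,"y":0,"z":0,"turn":0},{"x":-0.8,"y":0,"z":0,"turn":0}]' |grep force
$C '[{"x":-0.7,"y":0,"z":0,"turn":0},{"x":-0.5,"y":0,"z":0,"turn":0},{"x":-0.3,"y":0,"z":0,"turn":0},{"x":0,"y":0,"z":0,"turn":0}]' |grep force
python3 - <<'E'
from h import *
go(126,-84,60,95)
lid("scene",50,190,-200,-90,.085,.115);lid("scene",-190,-50,-80,75,.09,.122)
E
```

```text
contact_force: [0.3, 5.9, 3.7]
grasp_force: 4.9
contact_force: [0.7, 2.9, -1.5]
grasp_force: 2.4
contact_force: [0.5, 2.2, 0.7]
grasp_force: 1.6
t 20.9 st [129.4 -84.7] z 64.4 hd 94.9 | x 0.10 y -0.33 z 0.44 turn -0.002 F [0.5 2.2 0.7] open 0.75
scene lid n 310 circ 133.0 -124.8 r 48.9 ext [[92.3, -170.8], [180.3, -90.1]] z med 0.1054 max 0.112
scene lid n 1031 circ -113.8 2.0 r 48.8 ext [[-156.8, -40.5], [-68.8, 48.4]] z med 0.1071 max 0.1111
```

```bash

C="python3 -m crank"
$C '[{"x":1,"y":0,"z":0,"turn":0},{"x":1.5,"y":0,"z":-0.5,"turn":0},{"x":1.5,"y":0,"z":-3,"turn":0},{"x":0,"y":0,"z":-4,"turn":0},{"x":0,"y":0,"z":-4,"turn":0}]' |grep force
$C '[{"x":0,"y":0,"z":-4,"turn":0},{"x":4,"y":0,"z":-2,"turn":0},{"x":4,"y":0,"z":0,"turn":0},{"x":4,"y":0,"z":0,"turn":0},{"x":4,"y":0,"z":0,"turn":0}]' |grep force
$C '[{"x":4,"y":0,"z":0,"turn":0},{"x":4,"y":0,"z":0,"turn":0},{"x":0,"y":0,"z":0,"turn":0}]' |grep force
python3 - <<'E'
from h import *
go(126,-84,60,95)
p=lid("top",50,190,-245,-60,.085,.115);lid("scene",50,190,-245,-60,.085,.115);lid("scene",-190,-50,-80,75,.09,.122)
cv2.imwrite("pics/t7.png",cv2.resize(p[80:320,120:480,::-1],None,fx=2,fy=2))
E
```

```text
contact_force: [1.0, -0.4, 0.5]
grasp_force: 0.0
contact_force: [0.7, 0.0, 0.5]
grasp_force: 0.0
contact_force: [-1.0, -1.7, -0.8]
grasp_force: 0.0
t 22.3 st [104.  200.4] z 239.8 hd 95.3 | x -28.53 y -0.43 z 17.98 turn 0.005 F [-1.  -1.7 -0.8] open 0.75
top lid n 1548 circ 134.7 -129.2 r 47.3 ext [[90.0, -171.9], [178.0, -84.2]] z med 0.1052 max 0.1116
scene lid n 1190 circ 135.2 -127.0 r 49.2 ext [[93.8, -168.6], [180.5, -79.8]] z med 0.1051 max 0.1096
scene lid n 819 circ -115.5 3.0 r 48.1 ext [[-157.3, -36.5], [-69.5, 48.2]] z med 0.107 max 0.1113
```

View pics/t7.png

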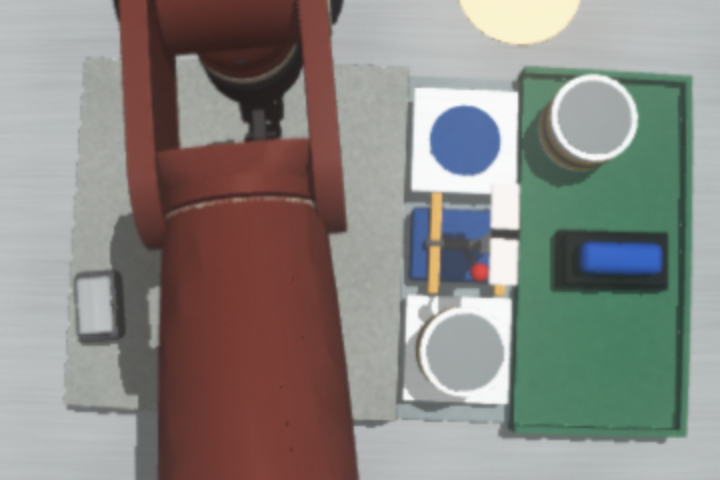

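The heavier tin is fully on the shelf at crop (594,118), and the lighter one is centred on the near pan at (463,350). The block and dolly are unmoved. The can is hidden by the arm here, but nothing has touched it.

```bash
python3 -c "
from plant import manip
print(manip.job_done())"
```

```text
the job is handed in; nothing more can be done
None
```

The far-pan tin was the heavier: it now stands fully on the green shelf, the lighter tin stands centred on the near pan, and the job was handed in at about 22 s of the 66 s allowed. The sanding block and dolly are where they were. The spray can was hidden by the arm in the last picture, but I felt no contact with it.

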